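# Set a bank teller's desk tools back on their outlines

## Task

Get the teller's window ready for the next shift: put the stapler, the ink pad tin, the round hand stamp and the finger-sponge cup back, each on the white outline on the desk mat that matches its shape and size. Set each one down upright without dropping it, centred inside its outline, the stapler and the tin lined up with theirs (either way round), and leave the pack of coin rolls where it is.

Things in the scene. Friction and masses are not known exactly. Their poses are not given: they have to be found in the camera images.
- stapler: desk stapler, grey arm over a dark steel base, lying along its x, stapling end at +x: 130 mm long, 36 mm wide (base, 7 mm thick), 53 mm high. The arm is 28 mm wide and at mid-length 31 to 48 mm above the underside, with a narrower magazine just below: grip it across y there. 0.15 to 0.31 kg. Origin at the centre of its underside, z up. Starts upright on the work surface, at any turn about z.
- ink_pad: closed flat ink pad tin, blue lid on a steel tray, 100 mm long (x), 60 mm wide (y), 16.5 mm high; it stays closed. Grip it across y. 0.09 to 0.18 kg. Origin at the centre of its underside, z up. Starts upright on the work surface, at any turn about z.
- round_stamp: round hand stamp, 78 mm tall: brass base 42 mm in diameter and 22 mm high, rubber face down, thin neck, turned wooden handle 28 mm in diameter from 38 to 70 mm above the underside. 0.10 to 0.21 kg. Origin at the centre of its underside, z up. Starts upright on the work surface, at any turn about z. Round: its turn does not matter.
- sponge_cup: round white finger-moistening cup with an orange sponge in its top, straight-sided, rigid, 58 mm in diameter, 28 mm high to the rim (sponge dome 5 mm more). Grip it across the diameter. 0.08 to 0.17 kg. Origin at the centre of its underside, z up. Starts upright on the work surface, at any turn about z. Round: its turn does not matter.
- stapler_outline: outline of the stapler's place: long narrow rectangle, 150 x 56 mm outside, long side along its x. White line 4 mm wide on the dark desk mat, flat, fixed, empty at the start. Origin at its centre on the work surface (z = 0). The stapler's x goes along the outline's x, either way round.
- ink_pad_outline: outline of the ink pad tin's place: broad rectangle, 120 x 80 mm outside, long side along its x. White line 4 mm wide on the dark desk mat, flat, fixed, empty at the start. Origin at its centre on the work surface (z = 0). The tin's x goes along the outline's x, either way round.
- stamp_outline: outline of the hand stamp's place: the smaller circle, 62 mm across outside. White line 4 mm wide on the dark desk mat, flat, fixed, empty at the start. Origin at its centre on the work surface (z = 0).
- cup_outline: outline of the sponge cup's place: the larger circle, 78 mm across outside. White line 4 mm wide on the dark desk mat, flat, fixed, empty at the start. Origin at its centre on the work surface (z = 0).
- coin_rolls: bystander among the work, leave alone: flat pack of three paper-banded steel coin rolls side by side, 92 mm long (x), 77 mm wide (y), 26 mm high, 0.9 kg. Origin at the centre of its underside. Beyond the outlines, at the far side of the desk, stand a beige card reader 62 mm high and a roll of yellow tape 45 mm high, not part of the job.
Mind the look-alikes: they are no part of the job. Several things have the shape of the stapler; the one meant has the colours described above.

How it is judged:
At the end, for the whole second after the job is handed in: All four tools stand released, at rest and upright (within 0.1 rad) on the desk, each centre within 10 mm of its own outline's centre (inside the outer edge of the line); stapler and tin within 0.2 rad of their outline's long direction, either way round (horizontal distance between stapler and stapler_outline below 0.01 m and height (world z) of each of stapler, ink_pad, round_stamp, sponge_cup below 0.004 m and angle between each of stapler, ink_pad, round_stamp, sponge_cup's own z axis and vertical below 0.1 rad and linear speed of each of stapler, ink_pad, round_stamp, sponge_cup below 0.02 m/s and angular speed of each of stapler, ink_pad, round_stamp, sponge_cup below 0.2 rad/s and angle between the x axis of stapler and the x axis of stapler_outline, either way round below 0.2 rad and horizontal distance between ink_pad and ink_pad_outline below 0.01 m and angle between the x axis of ink_pad and the x axis of ink_pad_outline, either way round below 0.2 rad and horizontal distance between round_stamp and stamp_outline below 0.01 m and horizontal distance between sponge_cup and cup_outline below 0.01 m); the robot touches nothing.
It fails at once if a tool is dropped or knocked flying: it moves faster than 0.7 m/s (a free fall of 25 mm) while the fingers do not hold it ((linear speed of stapler above 0.7 m/s and contact force between the fingers and stapler below 0.05 N) or (linear speed of ink_pad above 0.7 m/s and contact force between the fingers and ink_pad below 0.05 N) or (linear speed of round_stamp above 0.7 m/s and contact force between the fingers and round_stamp below 0.05 N) or (linear speed of sponge_cup above 0.7 m/s and contact force between the fingers and sponge_cup below 0.05 N)).
It fails at once if the coin rolls are shifted by more than 15 mm (distance of coin_rolls from where it was at the start of the episode above 0.015 m).
It also fails if it takes over 115 s, if anything falls off the work surface, if the arm or the gripper's body presses on something with over 40 N, if the wrist force passes 120 N, or if a joint passes its speed limit or range.

## Robot

A 6-joint arm with a two-finger parallel gripper is mounted at the origin on the work surface. World frame = base frame: x ahead of the robot, y to its left, z up, the work surface at z = 0. Lengths are in m, angles in rad, forces in N, time in s.
With the tool pointing down it reaches from about 0.35 to 0.875 m from the base axis. Payload 15.5 kg.
Tool frame: the origin (TCP) lies midway between the tips of the shut fingers; the grasp point (between the pads) lies 19 mm behind it; z points along the fingers, y is the line along which they close (so a half turn about z gives the same grasp; the last joint's range is limited). The gripper opens to 85 mm and grips with 20 to 120 N. Pads are 22 mm wide; open, the fingers measure 114 mm over their backs; the gripper's body (76 mm by 85 mm) begins 54 mm behind the grasp point. The pads swing forward as they close: fully open they stand 13 mm farther back than shut.
Start: joints at [1.139, 0.494, 1.345, -0, 1.302, -0.096], TCP at [0.207, 0.59, 0.209] pointing down, gripper open.
Joint ranges: [-2.91, 2.91], [-0.82, 2.16], [0.22, 2.67], [-1.22, 4.37], [0.12, 2.79], [-3.08, 3.08]. Speed limits (rad/s): [1.89, 1.89, 2.57, 3.01, 3.01, 3.01].

## Interface

Orientations are given as a rotation vector (axis times angle).
In Python, from workcell import read_state, get_image, sign_off, search_frame, cut_out, place_of gives the robot as it stands.
- The arm moves only by the shell command python3 -m inch 'ROWS' [FORCE]. ROWS is a JSON object of lists of equal length, an entry for each row: "dp": the shift along the world's x, y, z in units of 25 mm (1.0 is 25 mm), a list of three; "rot": the turn, a rotation vector about the world's x, y, z in degrees, a list of three; "grip": the closure, from -1 (fully open) to 1 (shut). A call has 1 to 8 rows; each row is the pose to reach, as a shift and turn from the pose commanded when the call began; what a row does not reach only later rows make up. A row lasts 1/10 s, in which the tool goes at most 50 mm and 8.59 degrees, less where a joint would pass 70% of its speed; a pose out of reach is approached as far as the arm can. A call with a gripper value outside its range is refused whole. The fingers move at their own pace and stop on an object; FORCE is the grip in N (left out, the last holds). Time passes only in rows, so rows that repeat a pose let the fingers close. It gives the time, the measured TCP pose, the force, the opening and the grip force at its end, in the units of the state.
- read_state(): the state, without advancing time (a new reading comes with each control period).
- get_image(name): name is "scene" or "top" or "wrist"; returns a dict with "image" (420x560x3 uint8, red, green, blue), "depth" (420x560 float32, m along the optical axis (not along the pixel's ray), 0 where there is no reading), "fx", "fy", "cx", "cy" (pixels), "k1" (the pictures are not rectified: a ray, as slopes to the right and down, at radius r is drawn at 1 + k1 r^2 times it, then the intrinsics apply), "position" and "attitude" of the camera in the world. Camera axes: x right, y down, z forward; pixel columns grow to the right and rows downward; lengths in m; the calibration is good to about 2 mm. A picture is of the moment at which its call begins.
- sign_off(): hands the job in; it is judged then, once.
Trained networks look in a picture, given as the dict that the camera call returned (one of the last four; its "shot" number tells which), for a name from the list of things; names that differ only in an ending like _2 or _b are one class to them, and where a whole thing is asked for, a point or a joint stands for the part that bears it (a point fixed in the world has none). Each returns a list of dicts, best first, with "score" (0 to 1); they miss things now and then, are a little off and sometimes report something else, mostly with a low value. They report only what shows in the picture. A call takes as long as a camera call. They do not tell look-alikes from the thing itself.
- search_frame(label, picture): "rect" ([left, top, right, bottom] in pixels, round what is visible of it).
- cut_out(label, picture): "pixels" (420x560 bool, what is visible of it) and "rect" ([left, top, right, bottom] in pixels, round what is visible of it).
- place_of(label, picture): "xy" ([column, row] in pixels: a listed point, or the origin of a listed thing).
The state is a dict: "t": time; "joints": joint angles; "dq": joint speeds; "joint_efforts": joint torques, N m; "ee_pos": TCP position; "orientation": TCP orientation; "contact_force": force on the tool from outside, world axes, zero at the start; "wrist_torque": the same for the moment, N m; "finger_gap": opening from 0.0 (shut) to 1.0 (fully open); "grip_force": force on a finger pad.
Only numpy, scipy, OpenCV 4.12 (cv2) and the standard library are available. Lean on these libraries where they do the work, as an engineer would, in place of code of your own. Each camera call takes 0.05 s, during which the arm holds its last target. There are 200 camera calls.

## Working session

There is one attempt and no reset: what is moved stays moved. The work goes in short steps, Python scripts to look and compute and a shell command to move; the robot and the scene stay as the last step left them, time stands still between calls to the robot, and variables do not carry over. Pictures are saved under pics/ and viewed, at most 16 in all, crops included, and the job is handed in when it is done.

```bash
ls; mkdir -p pics; python3 - <<'E'
from workcell import *
import cv2,numpy as np
print(read_state())
for n in ["top","scene"]:
    p=get_image(n); print(n,{k:p[k] for k in p if k not in("image","depth")})
    cv2.imwrite(f"pics/{n}0.png",p["image"][:,:,::-1])
    for l in ["stapler","ink_pad","round_stamp","sponge_cup","stapler_outline","ink_pad_outline","stamp_outline","cup_outline","coin_rolls"]:
        print(l,[(round(d["score"],2),np.round(d["xy"])) for d in place_of(l,p)],[(round(d["score"],2),np.round(d["rect"])) for d in search_frame(l,p)])
E
```

```text
pics
{'t': 0.0, 'joints': array([ 1.13850293e+00,  4.94201362e-01,  1.34607668e+00,  2.22595775e-05,
        1.30248405e+00, -9.55277921e-02]), 'dq': array([-0.00050206, -0.00114812, -0.00049567, -0.00076958, -0.00107138,
       -0.00175938]), 'joint_efforts': array([ 2.80963533e-03, -8.82153296e+01, -3.83886409e+01,  1.25735314e-04,
        9.78360360e-03,  2.81182395e-06]), 'ee_pos': array([0.20638136, 0.58957131, 0.2087074 ]), 'orientation': array([-5.26448469e-01, -3.09683815e+00,  1.76437697e-03]), 'contact_force': array([ 0.22088774,  0.02767073, -0.33095422]), 'wrist_torque': array([ 0.08594952,  0.0492512 , -0.01960278]), 'grip_force': 0.0, 'finger_gap': 1.0009324469276737}
top {'fx': 489.67367451966584, 'fy': 489.67367451966584, 'cx': 280.0329183990261, 'cy': 204.78073780601198, 'k1': -0.08571950312868154, 'position': array([ 0.2563879 , -0.02455942,  1.18023581]), 'attitude': array([-2.1911649 ,  2.02548683, -0.20265667]), 'shot': 1}
stapler [(0.88, array([396., 256.])), (0.65, array([456., 280.]))] [(0.79, array([382., 230., 408., 286.])), (0.59, array([366., 162., 386., 1
[... 1373 characters left out ...]
.]))]
round_stamp [(0.5, array([210., 243.])), (0.21, array([318., 195.]))] [(0.77, array([202., 224., 222., 249.]))]
sponge_cup [(0.83, array([308., 257.]))] [(0.86, array([299., 241., 318., 263.]))]
stapler_outline [(0.67, array([429., 191.]))] [(0.66, array([130., 215., 156., 230.])), (0.6, array([418., 173., 440., 208.]))]
ink_pad_outline [(0.79, array([375., 232.]))] [(0.92, array([358., 214., 389., 250.]))]
stamp_outline [(0.81, array([139., 221.])), (0.31, array([190., 192.]))] [(0.76, array([134., 213., 154., 229.]))]
cup_outline [(0.91, array([253., 201.])), (0.49, array([363., 172.]))] [(0.56, array([240., 188., 267., 210.]))]
coin_rolls [] [(0.89, array([301., 177., 337., 206.]))]
```

View pics/top0.png

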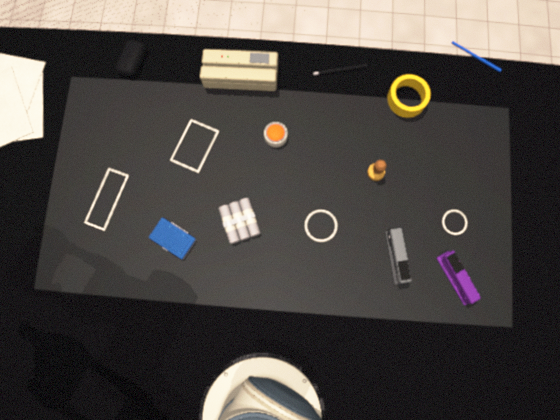

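View pics/scene0.png

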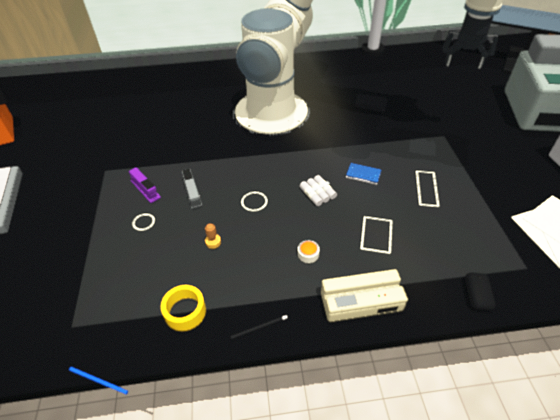

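Top view: the grey stapler is at (398,256) and its purple look-alike at (459,277), which I reject on colour. The tin is at (173,239), stamp (377,171), cup (276,134) and coin rolls (240,221). The outlines are at (107,199) for the stapler, (194,145) for the tin, (455,222) for the stamp (small circle) and (321,226) for the cup. The scene view agrees: grey stapler (191,188), purple (145,185).

Next come the measurements from both views, plus a close crop to check the choice.

```bash
cat > h.py <<'E'
from workcell import *
import cv2,numpy as np
from scipy.spatial.transform import Rotation as R
def rays(p,uv):
    uv=np.atleast_2d(np.asarray(uv,float)); K=np.array([[p["fx"],0,p["cx"]],[0,p["fy"],p["cy"]],[0,0,1]])
    n=cv2.undistortPoints(uv[:,None],K,np.array([p["k1"],0,0,0.]))[:,0]
    return np.c_[n,np.ones(len(n))]@R.from_rotvec(p["attitude"]).as_matrix().T
def plane(p,uv,z=0.):
    d=rays(p,uv); o=p["position"]; return o+d*((z-o[2])/d[:,2])[:,None]
def cloud(p,m):
    v,u=np.nonzero(m); dep=p["depth"][v,u]; k=dep>0
    return p["position"]+rays(p,np.c_[u,v][k])*dep[k][:,None]
def tri(p,a,q,b):
    d=rays(p,a)[0]; e=rays(q,b)[0]
    A=np.c_[d,-e]; s=np.linalg.lstsq(A,q["position"]-p["position"],rcond=None)[0]
    x,y=p["position"]+d*s[0],q["position"]+e*s[1]; return (x+y)/2,np.linalg.norm(x-y)
def mrect(P):
    c,s,a=cv2.minAreaRect((P[:,:2]*1000).astype(np.float32))
    if s[0]<s[1]: s=s[::-1]; a+=90
    return np.round(c,1),np.round(s,1),round((a+90)%180-90,1)
def line(p,rect,thr=120,z=0.):
    l,t,r,b=[int(x) for x in rect]; m=np.zeros((420,560),np.uint8)
    m[t:b,l:r]=(p["image"][t:b,l:r].min(2)>thr); n,L,S,_=cv2.connectedComponentsWithStats(m,connectivity=8)
    if n<2: return None
    v,u=np.nonzero(L==1+S[1:,4].argmax()); return mrect(plane(p,np.c_[u,v],z)),plane(p,np.c_[u,v],z)
E
python3 - <<'E'
from h import *
T=get_image("top"); S=get_image("scene")
print("outlines top/scene")
for n,rt,rs in [("st",(80,163,134,236),(412,166,446,214)),("ink",(166,115,222,178),(354,210,396,256)),("stamp",(440,205,472,240),(129,209,160,235)),("cup",(300,205,342,247),(236,187,272,216))]:
    for p,r in((T,rt),(S,rs)):
        o=line(p,r); dz=cloud(p,np.pad(np.ones((r[3]-r[1],r[2]-r[0])),((r[1],420-r[3]),(r[0],560-r[2]))))[:,2]; print(n,o and o[0],"z depth med",np.median(dz).round(4))
print("objects")
for n,at,as_ in [("stapler",(398,256),(191,188)),("ink_pad",(173,239),(364,173)),("round_stamp",(377,171),(212,237)),("sponge_cup",(276,134),(308,251)),("coin_rolls",(240,221),(318,190))]:
    for p,a in((T,at),(S,as_)):
        c=[d for d in cut_out(n,p) if d["pixels"][a[1]-4:a[1]+5,a[0]-4:a[0]+5].any()]
        if not c: print(n,"none");continue
        P=cloud(p,c[0]["pixels"]); zt=np.percentile(P[:,2],95); 
        Q=P[P[:,2]>0.006]; print(n,round(c[0]["score"],2),len(P),"z95",zt.round(4),mrect(Q),"top",mrect(P[P[:,2]>zt-.008]))
cv2.imwrite("pics/crop1.png",cv2.resize(T["image"][220:320,360:500,::-1],None,fx=5,fy=5,interpolation=2))
E
```

```text
outlines top/scene
st (array([480. , 432.4]), array([154.2,  60.4]), -15.5) z depth med 0.0002
st (array([480.8, 430.3]), array([157.7,  61.7]), -15.6) z depth med 0.0003
ink (array([635. , 227.3]), array([124.5,  83.7]), -19.1) z depth med 0.0
ink (array([635.8, 225.4]), array([126.8,  84.9]), -19.4) z depth med 0.0006
stamp (array([ 489.7, -434.4]), array([63.7, 62.6]), -85.7) z depth med 0.0001
stamp (array([ 489.9, -436.4]), array([65.5, 64.9]), -8.6) z depth med 0.0004
cup (array([ 455.7, -104.4]), array([80.8, 79.1]), -85.6) z depth med 0.0004
cup (array([ 456.4, -106.4]), array([81.9, 81.9]), -62.5) z depth med 0.0003
objects
stapler 0.92 927 z95 0.0538 (array([ 391.6, -290.6]), array([128.1,  33.2]), 12.6) top (array([ 391., -292.]), array([125.6,  28.3]), 13.4)
stapler 0.7 471 z95 0.0532 (array([ 397.1, -293.8]), array([135.1,  35.3]), 12.7) top (array([ 392.5, -294.5]), array([126. ,  27.2]), 12.3)
ink_pad 0.84 1087 z95 0.0192 (array([394.6, 251.9]), array([101.8,  63.6]), 62.1) top (array([394.4, 252. ]), array([101.7,  63.1]), 62.2)
ink_pad 0.95 508 z95 0.019 (array([397.
[... 225 characters left out ...]
2.5]), -2.2)
round_stamp 0.53 280 z95 0.0761 (array([ 604.4, -232.1]), array([39.3, 35.7]), -71.8) top (array([ 604.1, -233.8]), array([23.3, 18. ]), -60.6)
sponge_cup 0.9 404 z95 0.0346 (array([672.9,  23.2]), array([54. , 52.3]), 4.5) top (array([672.8,  23.1]), array([53. , 52.1]), 4.6)
sponge_cup 0.81 407 z95 0.034 (array([678.3,  21.2]), array([56.9, 54.1]), -9.1) top (array([677.7,  21. ]), array([54.6, 54.5]), -32.1)
coin_rolls 0.86 1199 z95 0.0272 (array([449.2,  92.4]), array([91. , 77.3]), 23.6) top (array([449.3,  92.4]), array([90.9, 77.2]), 24.0)
coin_rolls 0.77 633 z95 0.0268 (array([453.2,  91. ]), array([94.5, 78. ]), 22.7) top (array([453.1,  92.3]), array([94., 76.]), 24.3)
```

View pics/crop1.png

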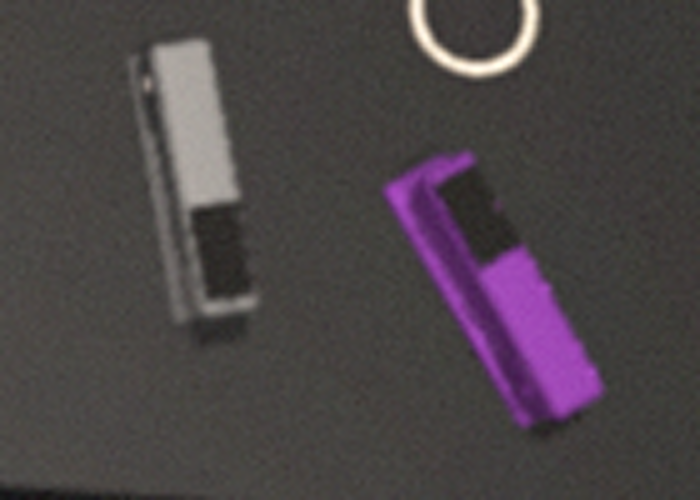

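The crop shows the grey-armed stapler at crop (195,180) and the purple look-alike at (495,290), so the grey one is the one to take. Measured heights (53, 19, 77 and 34 mm), the sizes and the floor (z≈0) all match the text. First I move above the tin, turned so the fingers close at 151.5°, and check with the wrist camera.

```bash
python3 -m inch '{"dp":[[4,-7,-1],[4,-7,-1],[4,-7,-1],[4,-7,-1],[4,-7,-1],[4,-7,-1],[4,-7,-1]],"rot":[[0,0,41],[0,0,41],[0,0,41],[0,0,41],[0,0,41],[0,0,41],[0,0,41]],"grip":[-1,-1,-1,-1,-1,-1,-1]}' 40 && python3 -m inch '{"dp":[[3.6,-6.55,-1],[3.6,-6.55,-1],[3.6,-6.55,-1],[3.6,-6.55,-1],[3.6,-6.55,-1],[3.6,-6.55,-1],[3.6,-6.55,-1]],"rot":[[0,0,40],[0,0,40],[0,0,40],[0,0,40],[0,0,40],[0,0,40],[0,0,40]],"grip":[-1,-1,-1,-1,-1,-1,-1]}'
cat >> h.py <<'E'
def pose():
    s=read_state(); M=R.from_rotvec(s["orientation"]).as_matrix()
    return (s["ee_pos"]*1000).round(1), np.degrees(np.arctan2(M[1,1],M[0,1])).round(1), M[:,2].round(3), round(s["t"],2)
def seen(n,p,near,zmin=.006):
    out=[]
    for d in cut_out(n,p):
        P=cloud(p,d["pixels"]); P=P[P[:,2]>zmin]
        if len(P)>50 and np.linalg.norm(np.median(P[:,:2],0)*1000-near)<60:
            zt=np.percentile(P[:,2],95); out.append((round(d["score"],2),"z95",zt.round(4),mrect(P),"top",mrect(P[P[:,2]>zt-.008])))
    return out[:1]
E
python3 - <<'E'
from h import *
print(pose())
W=get_image("wrist"); print(seen("ink_pad",W,(396,250))); cv2.imwrite("pics/w1.png",W["image"][:,:,::-1])
E
```

```text
t: 3.2
ee_pos: [0.3067, 0.4151, 0.1845]
orientation: [-0.586, 3.086, 0.001]
contact_force: [-0.2, 1.0, 0.4]
finger_gap: 0.997
grip_force: 0.0
t: 3.9
ee_pos: [0.3969, 0.2517, 0.1593]
orientation: [-1.608, 2.698, 0.0]
contact_force: [-0.2, -0.3, 0.8]
finger_gap: 0.998
grip_force: 0.0
(array([396.9, 251.7, 159.3]), np.float64(151.6), array([ 0.,  0., -1.]), 3.9)
[(0.65, 'z95', np.float64(0.0176), (array([395.6, 251.5]), array([100.1,  63.6]), 62.1), 'top', (array([395.6, 251.6]), array([100. ,  63.4]), 62.5))]
```

View pics/w1.png

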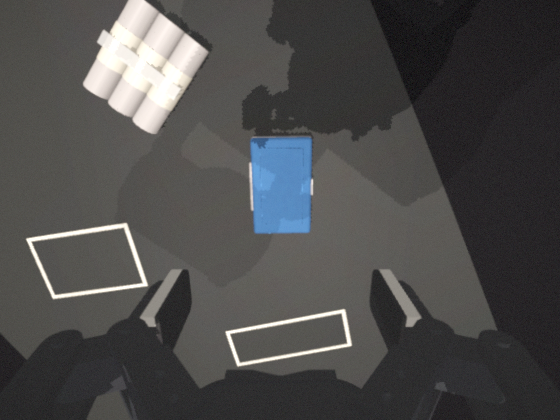

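The wrist view shows the tin at (281,185), square to the fingers, with the coin rolls clear at (145,65). It measures (395.6, 251.5), which agrees with the other two views. Now descend and grip.

```bash
python3 -m inch '{"dp":[[0,0,-2],[0,0,-4],[0,0,-5],[0,0,-5.6],[0,0,-6],[-0.05,0,-6.3],[-0.05,0,-6.3]],"rot":[[0,0,0.5],[0,0,0.5],[0,0,0.5],[0,0,0.5],[0,0,0.5],[0,0,0.5],[0,0,0.5]],"grip":[-1,-1,-1,-1,-1,-1,-1]}' 40 && python3 -m inch '{"dp":[[0,0,0],[0,0,0],[0,0,0],[0,0,0],[0,0,0],[0,0,0],[0,0,0],[0,0,0]],"rot":[[0,0,0],[0,0,0],[0,0,0],[0,0,0],[0,0,0],[0,0,0],[0,0,0],[0,0,0]],"grip":[1,1,1,1,1,1,1,1]}' 40
```

```text
t: 4.7
ee_pos: [0.3949, 0.2514, 0.0015]
orientation: [1.622, -2.69, -0.0]
contact_force: [0.1, -0.4, -0.2]
finger_gap: 0.997
grip_force: 0.0
t: 5.5
ee_pos: [0.3953, 0.2511, 0.0018]
orientation: [1.623, -2.69, 0.0]
contact_force: [0.3, 0.1, 0.4]
finger_gap: 0.003
grip_force: 0.0
```

```bash
python3 - <<'E'
from h import *
print(pose(),read_state()["finger_gap"],read_state()["grip_force"])
W=get_image("wrist"); T=get_image("top");S=get_image("scene")
for p in(T,S): print(seen("ink_pad",p,(396,250)))
a=T["image"][180:300,110:260]; b=S["image"][120:240,310:460]
cv2.imwrite("pics/c2.png",np.hstack([cv2.resize(W["image"],(400,300)),cv2.resize(a,(375,300)) ])[:,:,::-1])
E
```

```text
(array([395.3, 251.1,   1.8]), np.float64(152.2), array([-0., -0., -1.]), 5.5) 0.0027405556599563404 0.0
[(0.79, 'z95', np.float64(0.0193), (array([363. , 205.2]), array([129. ,  57.5]), 37.0), 'top', (array([363. , 205.2]), array([128.9,  57.5]), 37.0))]
[(0.97, 'z95', np.float64(0.0191), (array([398.4, 248.2]), array([100.4,  65.9]), 60.8), 'top', (array([398.5, 248.1]), array([100.6,  65.7]), 60.5))]
```

View pics/c2.png

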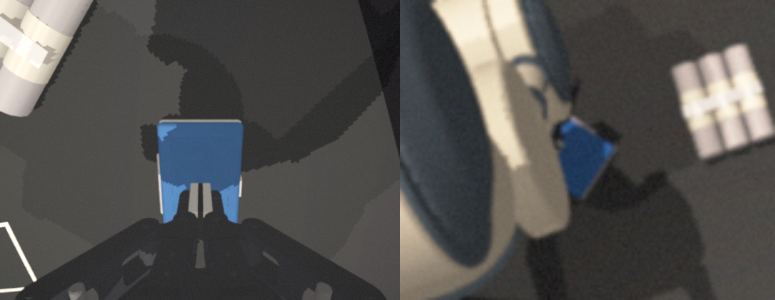

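The wrist view shows the fingers shut above the tin, with the tips at about (200,185) in the left half, and the tin hasn't moved. So the fingers were higher than the TCP reading suggests. I'll measure the tip height before going on.

```bash
python3 - <<'E'
from h import *
W=get_image("wrist"); print(W["position"]); S=get_image("scene")
D=W["depth"]
P=np.full((420,560,3),np.nan); v,u=np.nonzero(D>0); P[v,u]=W["position"]+rays(W,np.c_[u,v])*D[v,u][:,None]
for r in range(240,330,8): print(r,[tuple((P[r,c]*1000).round(0)) for c in (240,268,276,288,296,320)])
cv2.imwrite("pics/s2.png",cv2.resize(S["image"][120:220,310:440,::-1],None,fx=5,fy=5,interpolation=2))
E
```

```text
[0.35748034 0.17947299 0.16622579]
240 [(np.float64(407.0), np.float64(229.0), np.float64(17.0)), (np.float64(394.0), np.float64(236.0), np.float64(16.0)), (np.float64(391.0), np.float64(238.0), np.float64(16.0)), (np.float64(385.0), np.float64(240.0), np.float64(17.0)), (np.float64(381.0), np.float64(242.0), np.float64(17.0)), (np.float64(370.0), np.float64(248.0), np.float64(17.0))]
248 [(np.float64(410.0), np.float64(233.0), np.float64(15.0)), (np.float64(396.0), np.float64(240.0), np.float64(16.0)), (np.float64(393.0), np.float64(242.0), np.float64(16.0)), (np.float64(387.0), np.float64(244.0), np.float64(17.0)), (np.float64(383.0), np.float64(246.0), np.float64(17.0)), (np.float64(372.0), np.float64(252.0), np.float64(16.0))]
256 [(np.float64(412.0), np.float64(237.0), np.float64(15.0)), (np.float64(399.0), np.float64(244.0), np.float64(16.0)), (np.float64(395.0), np.float64(246.0), np.float64(17.0)), (np.float64(389.0), np.float64(249.0), np.float64(16.0)), (np.float64(385.0), np.float64(250.0), np.float64(17.0)), (np.float64(374.0), np.float64(256.0), np.float64(17.0))]
264 [(
[... 2470 characters left out ...]
(np.float64(402.0), np.float64(235.0), np.float64(77.0)), (np.float64(393.0), np.float64(238.0), np.float64(78.0)), (np.float64(394.0), np.float64(246.0), np.float64(69.0)), (np.float64(388.0), np.float64(244.0), np.float64(75.0)), (np.float64(385.0), np.float64(243.0), np.float64(77.0)), (np.float64(378.0), np.float64(247.0), np.float64(77.0))]
328 [(np.float64(401.0), np.float64(234.0), np.float64(82.0)), (np.float64(393.0), np.float64(239.0), np.float64(81.0)), (np.float64(396.0), np.float64(249.0), np.float64(68.0)), (np.float64(391.0), np.float64(249.0), np.float64(71.0)), (np.float64(385.0), np.float64(243.0), np.float64(81.0)), (np.float64(378.0), np.float64(247.0), np.float64(81.0))]
```

View pics/s2.png

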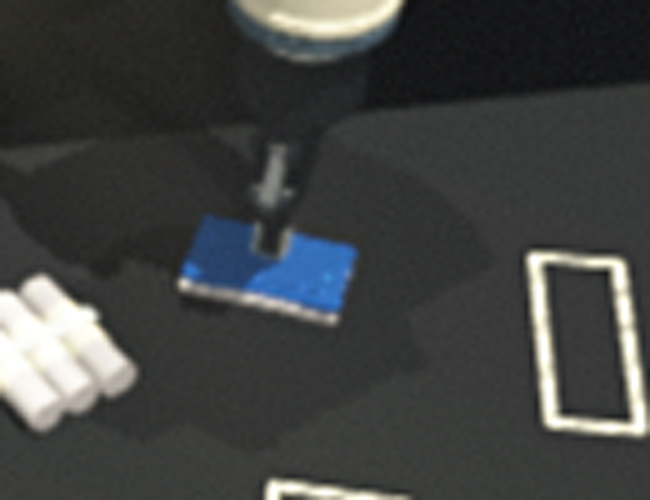

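The wrist depth puts the finger faces' lower edge at z≈32 mm with x and y correct, while the reported TCP z is 1.8 mm. So the real tips stand about 30 mm above the reported TCP. I'll open, descend to about 22 mm lower, and check before closing.

```bash
python3 -m inch '{"dp":[[0,0,0],[0,0,0],[0,0,0],[0,0,0],[0,0,0],[0,0,0],[0,0,0]],"rot":[[0,0,0],[0,0,0],[0,0,0],[0,0,0],[0,0,0],[0,0,0],[0,0,0]],"grip":[-1,-1,-1,-1,-1,-1,-1]}' 40 && python3 -m inch '{"dp":[[0,0,-0.4],[0,0,-0.7],[0,0,-0.9],[0,0,-0.9],[0,0,-0.9]],"rot":[[0,0,0],[0,0,0],[0,0,0],[0,0,0],[0,0,0]],"grip":[-1,-1,-1,-1,-1]}'
python3 - <<'E'
from h import *
print(pose()); W=get_image("wrist"); D=W["depth"]; v,u=np.nonzero((D>0)&(D<.3)); P=W["position"]+rays(W,np.c_[u,v])*D[v,u][:,None]
M=R.from_rotvec(read_state()["orientation"]).as_matrix(); L=(P-read_state()["ee_pos"])@M*1000
# fingers: |y|>40, near tool x
k=(abs(L[:,0])<14)&(abs(L[:,1])>36)&(abs(L[:,1])<62)&(P[:,2]>.008)
for s in(-1,1):
    q=k&(np.sign(L[:,1])==s); 
    if q.any(): print(s,q.sum(),"lowest z mm",np.percentile(P[q,2]*1000,[0,2,5,20]).round(1),"inner |y|",np.percentile(abs(L[q,1]),[1,50,99]).round(1))
E
```

```text
t: 6.55
ee_pos: [0.3953, 0.2511, 0.0018]
orientation: [-1.623, 2.69, -0.0]
contact_force: [-0.4, 0.6, 0.2]
finger_gap: 0.997
grip_force: 0.0
t: 7.05
ee_pos: [0.3951, 0.2511, -0.021]
orientation: [1.622, -2.689, -0.0]
contact_force: [-0.2, -0.1, -0.6]
finger_gap: 1.0
grip_force: 0.0
(array([395.1, 251.1, -21. ]), np.float64(152.2), array([-0.001, -0.   , -1.   ]), 7.05)
-1 8781 lowest z mm [13.2 19.2 24.1 41. ] inner |y| [37.7 50.7 61.9]
1 8487 lowest z mm [13.6 19.3 23.8 40.2] inner |y| [38.1 50.  61.9]
```

```bash
python3 -m inch '{"dp":[[0,0,0],[0,0,0],[0,0,0],[0,0,0],[0,0,0],[0,0,0],[0,0,0]],"rot":[[0,0,0],[0,0,0],[0,0,0],[0,0,0],[0,0,0],[0,0,0],[0,0,0]],"grip":[1,1,1,1,1,1,1]}' 40
python3 - <<'E'
from h import *
W=get_image("wrist"); D=W["depth"]; v,u=np.nonzero((D>0)&(D<.3)); P=W["position"]+rays(W,np.c_[u,v])*D[v,u][:,None]
M=R.from_rotvec(read_state()["orientation"]).as_matrix(); L=(P-read_state()["ee_pos"])@M*1000
# front faces of the fingers: x 8..13
for s in(-1,1):
  for y in range(26,56,4):
    q=(L[:,0]>7)&(L[:,0]<14)&(s*L[:,1]>y)&(s*L[:,1]<y+4)
    if q.any(): print(s,y,q.sum(),np.percentile(P[q,2]*1000,[0,5,50]).round(1))
cv2.imwrite("pics/w3.png",W["image"][:,:,::-1])
E
```

```text
t: 7.8
ee_pos: [0.3954, 0.2512, -0.0203]
orientation: [-1.622, 2.69, -0.0]
contact_force: [-0.9, -0.9, 6.9]
finger_gap: 0.689
grip_force: 41.5
-1 26 488 [12.9 14.8 37.5]
-1 30 900 [ 8.4 13.  43.6]
-1 34 779 [-1.4  0.2 51.9]
-1 38 392 [-1.  -0.3 50.9]
-1 42 175 [-1.3 -0.7  1.1]
-1 46 372 [-1.2 -0.2 58.8]
-1 50 1921 [-0.8  1.3 74.5]
-1 54 1593 [-1.4  0.9 76.6]
1 26 467 [13.7 14.8 37.8]
1 30 891 [-1.2 13.  43.7]
1 34 815 [-0.8  0.4 51.3]
1 38 470 [-0.9 -0.1 50.4]
1 42 195 [-1.  -0.4  1.5]
1 46 348 [-0.7 -0.2 57.8]
1 50 1937 [-0.9  1.5 73.8]
1 54 1634 [-1.   0.9 76.7]
```

View pics/w3.png

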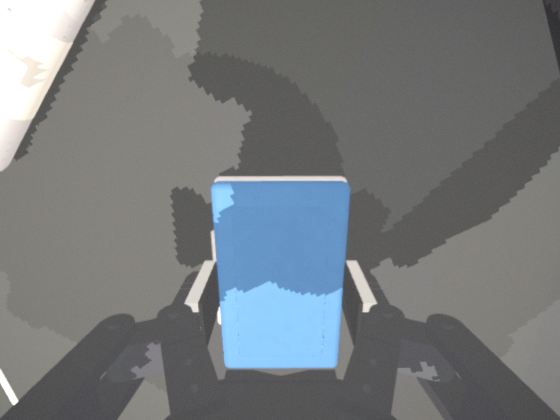

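The fingers hold the tin (opening about 59 mm), but the pads' lower edge shows at z≈13 mm, so the grip is shallow. I'll reopen, go 7 mm deeper and grip again.

```bash
python3 -m inch '{"dp":[[0,0,0],[0,0,0],[0,0,0],[0,0,0],[0,0,-0.15],[0,0,-0.3],[0,0,-0.3]],"rot":[[0,0,0],[0,0,0],[0,0,0],[0,0,0],[0,0,0],[0,0,0],[0,0,0]],"grip":[-1,-1,-1,-1,-1,-1,-1]}' 40 && python3 -m inch '{"dp":[[0,0,0],[0,0,0],[0,0,0],[0,0,0],[0,0,0],[0,0,0],[0,0,0]],"rot":[[0,0,0],[0,0,0],[0,0,0],[0,0,0],[0,0,0],[0,0,0],[0,0,0]],"grip":[1,1,1,1,1,1,1]}' 40
python3 - <<'E'
from h import *
W=get_image("wrist"); D=W["depth"]; v,u=np.nonzero((D>0)&(D<.3)); P=W["position"]+rays(W,np.c_[u,v])*D[v,u][:,None]
M=R.from_rotvec(read_state()["orientation"]).as_matrix(); L=(P-read_state()["ee_pos"])@M*1000
for s in(-1,1):
    q=(L[:,0]>7)&(L[:,0]<14)&(s*L[:,1]>31)&(s*L[:,1]<36)&(P[:,2]>.003)
    print(s,q.sum(),np.percentile(P[q,2]*1000,[0,5,50]).round(1))
print(seen("ink_pad",W,(396,250)))
E
```

```text
t: 8.55
ee_pos: [0.395, 0.251, -0.0288]
orientation: [1.622, -2.689, -0.0]
contact_force: [0.2, 0.5, 0.5]
finger_gap: 1.002
grip_force: 0.0
t: 9.25
ee_pos: [0.396, 0.2511, -0.027]
orientation: [-1.622, 2.688, -0.001]
contact_force: [-0.1, -8.6, 35.6]
finger_gap: 0.691
grip_force: 57.7
-1 1109 [ 3.5 10.2 38. ]
1 1119 [ 3.1  9.9 38.2]
[(0.71, 'z95', np.float64(0.0175), (array([395.7, 250.3]), array([98.3, 64.2]), 62.2), 'top', (array([396. , 250.1]), array([98.2, 62.9]), 62.3))]
```

```bash
python3 -m inch '{"dp":[[0,0,0.1],[0,0,0.3],[0,0,1],[0,0,2],[0,0,3.2],[0,0,3.6],[0,0,3.6]],"rot":[[0,0,0],[0,0,0],[0,0,0],[0,0,0],[0,0,0],[0,0,0],[0,0,0]],"grip":[1,1,1,1,1,1,1]}' 60 && python3 -m inch '{"dp":[[1,0,0],[2,0,0],[3,0,0],[4,0,0],[4.8,-0.5,0],[4.8,-0.5,0],[4.8,-0.5,0]],"rot":[[0,0,-7],[0,0,-14],[0,0,-21],[0,0,-28],[0,0,-35],[0,0,-41],[0,0,-41]],"grip":[1,1,1,1,1,1,1]}' && python3 -m inch '{"dp":[[1,0,0],[2,0,0],[3,0,0],[4,0,0],[4.8,-0.5,0],[4.8,-0.5,0],[4.8,-0.5,0]],"rot":[[0,0,-7],[0,0,-14],[0,0,-21],[0,0,-28],[0,0,-35],[0,0,-40.3],[0,0,-40.3]],"grip":[1,1,1,1,1,1,1]}'
python3 - <<'E'
from h import *
print(pose()); T=get_image("top");S=get_image("scene");W=get_image("wrist")
for p in(T,S,W): print([ (x[1],x[2],x[3],x[5]) for x in seen("ink_pad",p,(635,226),.03)])
for p in(T,S): 
  m=line(p,(166,115,222,178) if p is T else (354,210,396,256)); print(m[0])
cv2.imwrite("pics/w4.png",np.hstack([cv2.resize(W["image"],(400,300)),cv2.resize(S["image"][170:290,300:460],(400,300))])[:,:,::-1])
E
```

```text
t: 10.05
ee_pos: [0.396, 0.2515, 0.0628]
orientation: [-1.622, 2.688, -0.0]
contact_force: [0.3, 0.2, -1.2]
finger_gap: 0.686
grip_force: 64.9
t: 10.75
ee_pos: [0.5149, 0.2381, 0.06]
orientation: [0.573, -3.087, 0.0]
contact_force: [0.1, -0.1, 0.0]
finger_gap: 0.686
grip_force: 64.9
t: 11.45
ee_pos: [0.6346, 0.226, 0.0603]
orientation: [-0.519, -3.097, 0.001]
contact_force: [-0.0, -0.0, -1.0]
finger_gap: 0.688
grip_force: 64.8
(array([634.6, 226. ,  60.3]), np.float64(71.0), array([-0.002, -0.   , -1.   ]), 11.45)
[]
[('z95', np.float64(0.1061), (array([639.6, 221.8]), array([94.6, 60.6]), -19.7), (array([639.6, 221.8]), array([94.6, 60.6]), -19.7))]
[('z95', np.float64(0.105), (array([632.7, 226.2]), array([97.7, 62.8]), -19.0), (array([632.8, 226.4]), array([97.7, 62.3]), -19.0))]
(array([629.5, 286.6]), array([167. ,  25.2]), 7.5)
(array([648.7, 220.7]), array([98.3, 84. ]), -19.4)
```

View pics/w4.png

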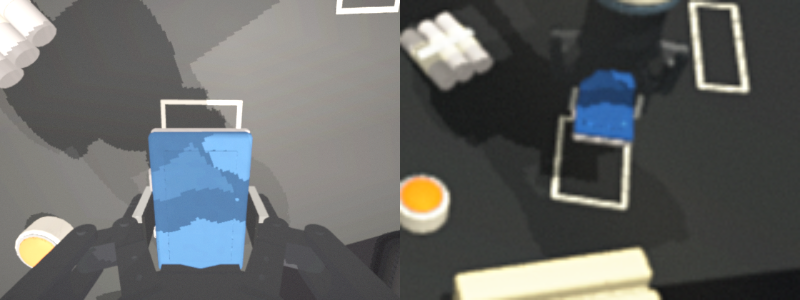

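The tin is held level at z≈88 mm above its outline: wrist tin (200,200), line ahead at (200,115), aligned. Now lower and release.

```bash
python3 -m inch '{"dp":[[0.02,0,-1],[0.02,0,-2],[0.02,0,-2.8],[0.02,0,-3.2],[0.02,0,-3.4],[0.02,0,-3.46],[0.02,0,-3.46]],"rot":[[0,0,0],[0,0,0],[0,0,0],[0,0,0],[0,0,0],[0,0,0],[0,0,0]],"grip":[1,1,1,1,1,1,1]}' && python3 -m inch '{"dp":[[0,0,0],[0,0,0],[0,0,0],[0,0,0],[0,0,0],[0,0,1],[0,0,2.5],[0,0,4]],"rot":[[0,0,0],[0,0,0],[0,0,0],[0,0,0],[0,0,0],[0,0,0],[0,0,0],[0,0,0]],"grip":[-1,-1,-1,-1,-1,-1,-1,-1]}'
python3 - <<'E'
from h import *
print(pose()); S=get_image("scene");W=get_image("wrist")
for p in(S,W): print(seen("ink_pad",p,(635,226),.008))
P=cloud(W,(W["image"].min(2)>150)); k=(abs(P[:,2])<.006)&(np.linalg.norm(P[:,:2]-[.635,.226],axis=1)<.085); print("outline wrist",k.sum(),mrect(P[k]))
for n,a in(("sponge_cup",(675,22)),): print(seen(n,W,a),seen(n,S,a))
E
```

```text
t: 12.45
ee_pos: [0.6362, 0.2263, -0.024]
orientation: [0.521, 3.097, 0.001]
contact_force: [-0.3, -1.1, -1.6]
finger_gap: 0.682
grip_force: 64.9
t: 13.25
ee_pos: [0.6353, 0.226, 0.076]
orientation: [-0.521, -3.097, 0.001]
contact_force: [1.4, -0.2, -0.2]
finger_gap: 0.995
grip_force: 0.0
(array([635.3, 226. ,  76. ]), np.float64(70.9), array([-0.001, -0.   , -1.   ]), 13.25)
[(0.9, 'z95', np.float64(0.0189), (array([638.3, 222.9]), array([101.5,  61.4]), -19.4), 'top', (array([638.4, 223.1]), array([101.5,  61.1]), -19.4))]
[(0.64, 'z95', np.float64(0.0175), (array([636.2, 226.4]), array([99.9, 63.7]), -19.1), 'top', (array([636.3, 226.5]), array([99.8, 63.4]), -18.9))]
outline wrist 3084 (array([637.3, 226.2]), array([123.2,  82.3]), -19.4)
[(0.92, 'z95', np.float64(0.0329), (array([651.6,  91. ]), array([192.9,  50.6]), -72.5), 'top', (array([650.8,  90.8]), array([192.9,  48.2]), -72.3))] [(0.8, 'z95', np.float64(0.0339), (array([679.5,  19.7]), array([57.5, 53.3]), 23.8), 'top', (array([678.2,  18.3]), array([56.2, 51.7]), 7.8))]
```

The tin sits within about 1 mm and 0.5° of its outline. Next is the cup.

```bash
python3 -m inch '{"dp":[[0.3,-1.5,0],[0.7,-3.5,0],[1.1,-5.5,0],[1.5,-7.2,0],[1.6,-8.16,0],[1.6,-8.16,0],[1.6,-8.16,0]],"rot":[[0,0,0],[0,0,0],[0,0,0],[0,0,0],[0,0,0],[0,0,0],[0,0,0]],"grip":[-1,-1,-1,-1,-1,-1,-1]}'
python3 - <<'E'
from h import *
print(pose()); W=get_image("wrist")
for d in cut_out("sponge_cup",W): 
    P=cloud(W,d["pixels"]); P=P[(np.linalg.norm(P[:,:2]-[.675,.022],axis=1)<.05)&(P[:,2]>.01)]; print(d["score"],len(P),P[:,2].max(),mrect(P))
    c,r=cv2.minEnclosingCircle((P[:,:2]*1000).astype(np.float32)); print(c,r)
P=cloud(W,np.ones((420,560),bool)); P=P[(np.linalg.norm(P[:,:2]-[.675,.022],axis=1)<.05)&(P[:,2]>.02)&(P[:,2]<.045)]
print("all",cv2.minEnclosingCircle((P[:,:2]*1000).astype(np.float32)),P[:,2].max(),np.median(P,0))
cv2.imwrite("pics/w5.png",W["image"][:,:,::-1])
E
```

```text
t: 14.25
ee_pos: [0.675, 0.0218, 0.074]
orientation: [-0.523, -3.096, 0.0]
contact_force: [-0.0, 0.6, 0.2]
finger_gap: 1.003
grip_force: 0.0
(array([675. ,  21.8,  74. ]), np.float64(70.8), array([-0.002,  0.   , -1.   ]), 14.25)
0.7 4900 0.034804986248459874 (array([676.6,  23.1]), array([57.5, 56.6]), 83.6)
(677.079345703125, 23.21951675415039) 29.179542541503906
all ((677.070556640625, 23.276525497436523), 29.175067901611328) 0.034804986248459874 [0.67327792 0.02422708 0.030867  ]
```

View pics/w5.png

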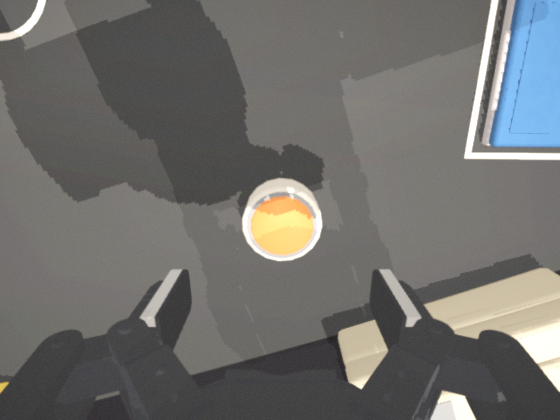

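The cup is at (281,222) in the wrist image, measured at (677.0, 23.2) with the rim at 31–35 mm. The card reader's corner shows near (345,330), so I'll check how close it comes to the fingers first.

```bash
python3 - <<'E'
from h import *
T=get_image("top");S=get_image("scene")
for p in (T,S):
    P=cloud(p,np.ones((420,560),bool)); k=(P[:,2]>.04)&(P[:,2]<.07)&(P[:,0]>.7)&(abs(P[:,1]-.1)<.2); Q=P[k]
    if len(Q)>50:
        c=cv2.boxPoints(cv2.minAreaRect((Q[:,:2]*1000).astype(np.float32))); print(c.round(),len(Q))
        a=np.radians(70.8); y=np.array([np.cos(a),np.sin(a)]); x=np.array([np.sin(a),-np.cos(a)])*-1
        d=c-[677,23.2]; print("local x,y",np.c_[d@x,d@y].round())
E
```

```text
[[791. 225.]
 [792.  99.]
 [877.  99.]
 [876. 225.]] 591
local x,y [[ -42.  228.]
 [ -84.  109.]
 [-164.  137.]
 [-122.  256.]]
[[794. 220.]
 [798.  30.]
 [885.  32.]
 [881. 222.]] 2596
local x,y [[ -46.  224.]
 [-112.   46.]
 [-194.   77.]
 [-127.  255.]]
```

The reader is more than 110 mm away, so it's clear. Descend and grip the cup.

```bash
python3 -m inch '{"dp":[[0.08,0.06,-1],[0.08,0.06,-2],[0.08,0.06,-3],[0.08,0.06,-3.5],[0.08,0.06,-3.8],[0.08,0.06,-3.8]],"rot":[[0,0,0],[0,0,0],[0,0,0],[0,0,0],[0,0,0],[0,0,0]],"grip":[-1,-1,-1,-1,-1,-1]}' 40 && python3 -m inch '{"dp":[[0,0,0],[0,0,0],[0,0,0],[0,0,0],[0,0,0],[0,0,0],[0,0,0]],"rot":[[0,0,0],[0,0,0],[0,0,0],[0,0,0],[0,0,0],[0,0,0],[0,0,0]],"grip":[1,1,1,1,1,1,1]}' 40 && python3 -m inch '{"dp":[[0,0,0.1],[0,0,0.3],[0,0,1],[0,0,2],[0,0,3.2],[0,0,3.6],[0,0,3.6]],"rot":[[0,0,0],[0,0,0],[0,0,0],[0,0,0],[0,0,0],[0,0,0],[0,0,0]],"grip":[1,1,1,1,1,1,1]}' 60
```

```text
t: 15.05
ee_pos: [0.6776, 0.024, -0.0201]
orientation: [-0.52, -3.097, 0.0]
contact_force: [-0.2, 0.9, -0.0]
finger_gap: 1.001
grip_force: 0.0
t: 15.75
ee_pos: [0.6786, 0.0236, -0.0183]
orientation: [0.521, 3.096, 0.0]
contact_force: [-0.7, 0.2, 6.7]
finger_gap: 0.657
grip_force: 42.4
t: 16.45
ee_pos: [0.6788, 0.0236, 0.072]
orientation: [0.521, 3.095, 0.001]
contact_force: [0.9, 0.1, -2.4]
finger_gap: 0.655
grip_force: 64.0
```

```bash
python3 -m inch '{"dp":[[-1,-0.6,0],[-2.5,-1.5,0],[-4,-2.4,0],[-5.5,-3.2,0],[-7,-4.1,0],[-8.3,-4.8,0],[-8.84,-5.15,0],[-8.84,-5.15,0]],"rot":[[0,0,0],[0,0,0],[0,0,0],[0,0,0],[0,0,0],[0,0,0],[0,0,0],[0,0,0]],"grip":[1,1,1,1,1,1,1,1]}'
python3 - <<'E'
from h import *
print(pose()); W=get_image("wrist"); S=get_image("scene")
for p in(W,S):
  P=cloud(p,(p["image"].min(2)>120)); k=(abs(P[:,2])<.006)&(np.linalg.norm(P[:,:2]-[.456,-.1055],axis=1)<.06); print("ring",k.sum(),k.any() and (mrect(P[k]),cv2.minEnclosingCircle((P[k,:2]*1000).astype(np.float32))))
  for d in cut_out("sponge_cup",p)[:1]:
    P=cloud(p,d["pixels"]);P=P[(P[:,2]>.07)&(np.linalg.norm(P[:,:2]-[.456,-.1055],axis=1)<.06)]; print("cup",len(P),P[:,2].max(),mrect(P),cv2.minEnclosingCircle((P[:,:2]*1000).astype(np.float32)))
cv2.imwrite("pics/w6.png",W["image"][:,:,::-1])
E
```

```text
t: 17.25
ee_pos: [0.4546, -0.1056, 0.0696]
orientation: [-0.523, -3.095, -0.001]
contact_force: [0.9, 0.1, -1.8]
finger_gap: 0.654
grip_force: 64.1
(array([ 454.6, -105.6,   69.6]), np.float64(70.8), array([-0.002,  0.001, -1.   ]), 17.25)
ring 1330 ((array([ 453.4, -107.3]), array([91.2, 72.5]), 73.6), ((466.67376708984375, -111.18721771240234), 50.81106948852539))
cup 12939 0.12245776227251935 (array([ 452.4, -104.5]), array([56.4, 55.7]), -18.8) ((452.9914855957031, -104.33606719970703), 28.72504997253418)
ring 106 ((array([ 460.5, -105.8]), array([79.9, 74.1]), -66.0), ((458.5582275390625, -106.92012023925781), 40.725379943847656))Traceback (most recent call last):
  File "<stdin>", line 6, in <module>
    return umr_maximum(a, axis, None, out, keepdims, initial, where)
ValueError: zero-size array to reduction operation maximum which has no identity
```

The cup is about 3 mm short in x of the ring centre; I'll correct that while lowering.

```bash
python3 -m inch '{"dp":[[0.12,-0.04,-1],[0.12,-0.04,-2],[0.12,-0.04,-2.8],[0.12,-0.04,-3.2],[0.12,-0.04,-3.4],[0.12,-0.04,-3.5],[0.12,-0.04,-3.5]],"rot":[[0,0,0],[0,0,0],[0,0,0],[0,0,0],[0,0,0],[0,0,0],[0,0,0]],"grip":[1,1,1,1,1,1,1]}' && python3 -m inch '{"dp":[[0,0,0],[0,0,0],[0,0,0],[0,0,0],[0,0,0],[0,0,1],[0,0,2.5],[0,0,4]],"rot":[[0,0,0],[0,0,0],[0,0,0],[0,0,0],[0,0,0],[0,0,0],[0,0,0],[0,0,0]],"grip":[-1,-1,-1,-1,-1,-1,-1,-1]}'
python3 - <<'E'
from h import *
print(pose()); W=get_image("wrist"); S=get_image("scene")
for p in(W,S):
  P=cloud(p,(p["image"].min(2)>120)); k=(abs(P[:,2])<.006)&(np.linalg.norm(P[:,:2]-[.456,-.1055],axis=1)<.05); print("ring",k.sum(),cv2.minEnclosingCircle((P[k,:2]*1000).astype(np.float32)))
  P=cloud(p,np.ones((420,560),bool));P=P[(P[:,2]>.012)&(P[:,2]<.045)&(np.linalg.norm(P[:,:2]-[.456,-.1055],axis=1)<.045)]; print("cup",len(P),P[:,2].max(),cv2.minEnclosingCircle((P[:,:2]*1000).astype(np.float32)))
cv2.imwrite("pics/w6.png",W["image"][:,:,::-1])
E
```

```text
t: 18.15
ee_pos: [0.4602, -0.1061, -0.0169]
orientation: [0.521, 3.098, -0.0]
contact_force: [-0.3, 0.1, -1.4]
finger_gap: 0.651
grip_force: 64.1
t: 18.95
ee_pos: [0.4592, -0.1059, 0.0837]
orientation: [-0.521, -3.097, -0.0]
contact_force: [0.3, -0.7, 0.2]
finger_gap: 1.001
grip_force: 0.0
(array([ 459.2, -105.9,   83.7]), np.float64(70.9), array([-0.001,  0.001, -1.   ]), 18.95)
ring 1354 ((458.9071044921875, -105.80252838134766), 41.46079635620117)
cup 4545 0.03498007051984972 ((459.03631591796875, -105.1897201538086), 29.090686798095703)
ring 138 ((456.4142761230469, -107.82787322998047), 41.9094123840332)
cup 262 0.03681870557609779 ((461.51025390625, -106.04810333251953), 30.26386260986328)
```

View pics/w6.png

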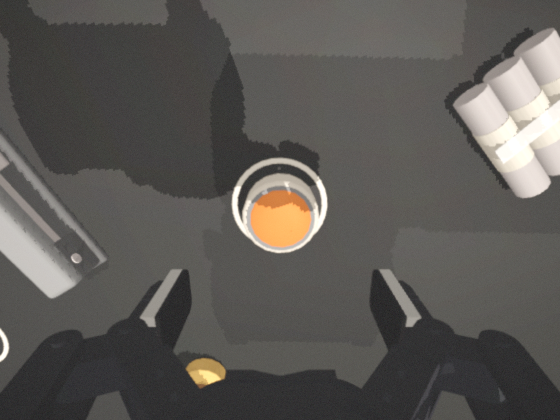

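The cup sits concentric with the large ring to within about 1 mm (wrist ring (458.9,-105.8), cup (459.0,-105.2)). Next, the stapler.

```bash
python3 -m inch '{"dp":[[-0.5,-1.5,0.2],[-1,-3,0.2],[-1.6,-4.5,0.2],[-2.2,-6,0.2],[-2.68,-7.4,0.2],[-2.68,-7.4,0.2],[-2.68,-7.4,0.2]],"rot":[[0,0,7],[0,0,14],[0,0,21],[0,0,28],[0,0,31.9],[0,0,31.9],[0,0,31.9]],"grip":[-1,-1,-1,-1,-1,-1,-1]}'
python3 - <<'E'
from h import *
print(pose()); W=get_image("wrist")
P=cloud(W,np.ones((420,560),bool)); k=(np.linalg.norm(P[:,:2]-[.392,-.2925],axis=1)<.085)
for a,b in((.004,.06),(.030,.06),(.044,.06)):
    Q=P[k&(P[:,2]>a)&(P[:,2]<b)]; print(a,len(Q),mrect(Q),Q[:,2].max())
    m=cut_out("stapler",W)
for d in m: Q=cloud(W,d["pixels"]); print(d["score"],mrect(Q[Q[:,2]>.03]))
cv2.imwrite("pics/w7.png",W["image"][:,:,::-1])
E
```

```text
t: 19.75
ee_pos: [0.3922, -0.2914, 0.0873]
orientation: [0.346, -3.122, -0.001]
contact_force: [0.2, 1.1, 1.1]
finger_gap: 1.002
grip_force: 0.0
(array([ 392.2, -291.4,   87.3]), np.float64(102.7), array([-0.001,  0.001, -1.   ]), 19.75)
0.004 7388 (array([ 392.6, -293.1]), array([127. ,  36.1]), 12.3) 0.05549493620096921
0.03 6709 (array([ 393. , -293.3]), array([126.3,  31.9]), 12.6) 0.05549493620096921
0.044 6413 (array([ 392.8, -293. ]), array([125.5,  28. ]), 12.3) 0.05549493620096921
0.85 (array([ 353.5, -438.9]), array([127.9,  29.9]), 32.0)
0.71 (array([ 393. , -293.4]), array([126.2,  31.1]), 12.3)
```

View pics/w7.png

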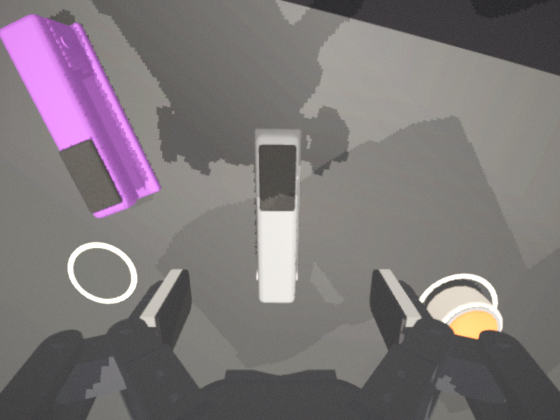

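The grey stapler is at (278,215), square between the fingers, and the purple one at (85,115) is clear. It measures (392.8, -293.1) at 12.3° and 55 mm high. Descend and grip.

```bash
python3 -m inch '{"dp":[[0.02,-0.06,-1],[0.02,-0.06,-2],[0.02,-0.06,-3],[0.02,-0.06,-3.6],[0.02,-0.06,-3.88],[0.02,-0.06,-3.88]],"rot":[[0,0,-0.4],[0,0,-0.4],[0,0,-0.4],[0,0,-0.4],[0,0,-0.4],[0,0,-0.4]],"grip":[-1,-1,-1,-1,-1,-1]}' 40 && python3 -m inch '{"dp":[[0,0,0],[0,0,0],[0,0,0],[0,0,0],[0,0,0],[0,0,0],[0,0,0],[0,0,0]],"rot":[[0,0,0],[0,0,0],[0,0,0],[0,0,0],[0,0,0],[0,0,0],[0,0,0],[0,0,0]],"grip":[1,1,1,1,1,1,1,1]}' 40
python3 - <<'E'
from h import *
W=get_image("wrist"); print(pose()); D=W["depth"]; v,u=np.nonzero((D>0)&(D<.3)); P=W["position"]+rays(W,np.c_[u,v])*D[v,u][:,None]
M=R.from_rotvec(read_state()["orientation"]).as_matrix(); L=(P-read_state()["ee_pos"])@M*1000
for s in(-1,1):
    q=(L[:,0]>7)&(L[:,0]<14)&(s*L[:,1]>15)&(s*L[:,1]<22)&(P[:,2]>.009)
    print(s,q.sum(),np.percentile(P[q,2]*1000,[0,5,50]).round(1))
E
```

```text
t: 20.55
ee_pos: [0.3932, -0.2918, -0.0097]
orientation: [0.34, -3.122, -0.002]
contact_force: [-0.3, -0.4, 0.5]
finger_gap: 0.997
grip_force: 0.0
t: 21.35
ee_pos: [0.3936, -0.2929, -0.0087]
orientation: [-0.339, 3.123, -0.001]
contact_force: [0.3, 0.3, 7.1]
finger_gap: 0.325
grip_force: 43.1
(array([ 393.6, -292.9,   -8.7]), np.float64(102.4), array([ 0.001, -0.001, -1.   ]), 21.4)
-1 1195 [17.4 25.8 57.8]
1 1178 [17.1 26.6 56.5]
```

```bash
python3 -m inch '{"dp":[[0,0,0.1],[0,0,0.4],[0,0,1.2],[0,0,2.2],[0,0,3.2],[0,0,4],[0,0,4]],"rot":[[0,0,0],[0,0,0],[0,0,0],[0,0,0],[0,0,0],[0,0,0],[0,0,0]],"grip":[1,1,1,1,1,1,1]}' 70 && python3 -m inch '{"dp":[[0,0.5,0],[0.2,1.5,0],[0.4,2.9,0],[0.6,4.3,0],[0.8,5.7,0],[1,7.1,0],[1.2,8.5,0],[1.2,9.66,0]],"rot":[[0,0,-1],[0,0,-2],[0,0,-3],[0,0,-4],[0,0,-5],[0,0,-7],[0,0,-8],[0,0,-9]],"grip":[1,1,1,1,1,1,1,1]}' && python3 -m inch '{"dp":[[0,1.3,0],[0.2,2.6,0],[0.4,3.9,0],[0.6,5.2,0],[0.8,6.5,0],[1,7.8,0],[1.2,9,0],[1.2,9.66,0]],"rot":[[0,0,-1],[0,0,-2],[0,0,-3],[0,0,-4],[0,0,-5],[0,0,-7],[0,0,-8],[0,0,-9]],"grip":[1,1,1,1,1,1,1,1]}' && python3 -m inch '{"dp":[[0,1.3,0],[0.2,2.6,0],[0.4,3.9,0],[0.6,5.2,0],[0.8,6.5,0],[1,8,0],[1.1,9.2,0],[1.1,9.66,0]],"rot":[[0,0,-1],[0,0,-2],[0,0,-3],[0,0,-4],[0,0,-5],[0,0,-7],[0,0,-9.8],[0,0,-9.8]],"grip":[1,1,1,1,1,1,1,1]}'
python3 - <<'E'
from h import *
print(pose()); W=get_image("wrist"); S=get_image("scene")
for p,n in((W,"w"),(S,"s")):
  P=cloud(p,(p["image"].min(2)>120)); k=(abs(P[:,2])<.006)&(np.linalg.norm(P[:,:2]-[.480,.431],axis=1)<.09); print(n,"outline",k.sum(),mrect(P[k]))
  P=cloud(p,np.ones((420,560),bool));P=P[(P[:,2]>.125)&(P[:,2]<.158)&(np.linalg.norm(P[:,:2]-[.480,.431],axis=1)<.08)]; print("body",len(P),mrect(P),P[:,2].max())
  for d in cut_out("stapler",p): Q=cloud(p,d["pixels"]); print(d["score"],mrect(Q),np.percentile(Q[:,2],95))
cv2.imwrite("pics/w8.png",W["image"][:,:,::-1])
E
```

```text
t: 22.1
ee_pos: [0.3942, -0.2935, 0.0933]
orientation: [-0.339, 3.121, -0.005]
contact_force: [0.4, 0.8, -2.9]
finger_gap: 0.315
grip_force: 69.4
t: 22.9
ee_pos: [0.4231, -0.0494, 0.0903]
orientation: [0.093, -3.14, -0.0]
contact_force: [0.4, -0.8, -3.3]
finger_gap: 0.319
grip_force: 69.4
t: 23.7
ee_pos: [0.4533, 0.1924, 0.0901]
orientation: [-0.153, -3.138, -0.0]
contact_force: [0.0, -0.7, -2.7]
finger_gap: 0.318
grip_force: 69.5
t: 24.5
ee_pos: [0.4804, 0.4342, 0.0897]
orientation: [-0.421, -3.113, -0.0]
contact_force: [0.5, 0.2, -2.7]
finger_gap: 0.32
grip_force: 69.7
(array([480.4, 434.2,  89.7]), np.float64(74.6), array([-0.,  0., -1.]), 24.5)
w outline 15263 (array([469.9, 433.3]), array([179.9, 159.1]), 77.1)
body 18501 (array([471.7, 435.4]), array([110.3,  77.5]), -40.5) 0.1579988711331804
0.8 (array([532.7, 420.2]), array([238.3,  66.6]), -16.0) 0.15249958594834567
s outline 186 (array([481.8, 430.2]), array([160.2,  60.8]), -15.6)
body 411 (array([486.9, 426.7]), array([113.1,  87.6]), -45.5) 0.15790584139768193
0.83 (array([ 349.2, -438.6]), array([144.2,  47.6]), 30.5) 0.05305210526837978
0.56 (array([421.2, 482.5]), array([291.5,  55.2]), -32.9) 0.14880742404658992
```

View pics/w8.png

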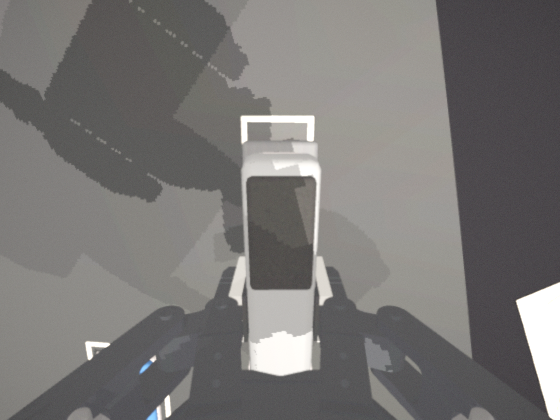

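The stapler is held level and in line with its outline (line at (278,120), arm at (281,230)). Lower in two stages, with a position check between.

```bash
python3 -m inch '{"dp":[[0,0,-0.8],[0,0,-1.6],[0,0,-2.4],[0,0,-3],[0,0,-3],[0,0,-3]],"rot":[[0,0,0],[0,0,0],[0,0,0],[0,0,0],[0,0,0],[0,0,0]],"grip":[1,1,1,1,1,1]}'
python3 - <<'E'
from h import *
print(pose()); W=get_image("wrist")
P=cloud(W,(W["image"].min(2)>120)); M=R.from_rotvec(read_state()["orientation"]).as_matrix()
k=(abs(P[:,2])<.006)&(np.linalg.norm(P[:,:2]-[.480,.431],axis=1)<.09); L=(P[k]-read_state()["ee_pos"])@M*1000
f=L[L[:,0]>50]; print("line far end x",np.percentile(f[:,0],[1,99]),"y",np.percentile(f[:,1],[1,99]), "near",L[:,0].min())
# stapler front
P=cloud(W,np.ones((420,560),bool)); L=(P-read_state()["ee_pos"])@M*1000; q=(abs(L[:,1])<14)&(L[:,0]>30)&(L[:,0]<90)&(P[:,2]>.018); print("stapler far end x",np.percentile(L[q,0],[99,99.9]),"y",np.percentile(L[q,1],[.5,99.5]))
E
```

```text
t: 25.3
ee_pos: [0.481, 0.4315, 0.0161]
orientation: [-0.421, -3.113, 0.0]
contact_force: [-0.2, 0.2, -2.2]
finger_gap: 0.316
grip_force: 69.6
(array([481. , 431.5,  16.1]), np.float64(74.6), array([-0., -0., -1.]), 25.3)
line far end x [50.39452467 89.85820363] y [-27.81021618  68.07856171] near -86.19524054905352
stapler far end x [64.69554132 65.09174299] y [-13.54063474  13.82432898]
```

```bash
python3 -m inch '{"dp":[[0,0,-0.4],[0,0,-0.7],[0,0,-0.9],[0,0,-0.95],[0,0,-0.95]],"rot":[[0,0,0],[0,0,0],[0,0,0],[0,0,0],[0,0,0]],"grip":[1,1,1,1,1]}' && python3 -m inch '{"dp":[[0,0,0],[0,0,0],[0,0,0],[0,0,0],[0,0,0],[0,0,1],[0,0,2.5],[0,0,4]],"rot":[[0,0,0],[0,0,0],[0,0,0],[0,0,0],[0,0,0],[0,0,0],[0,0,0],[0,0,0]],"grip":[-1,-1,-1,-1,-1,-1,-1,-1]}'
python3 - <<'E'
from h import *
print(pose()); W=get_image("wrist"); S=get_image("scene")
for p,n in((W,"w"),(S,"s")):
  for d in cut_out("stapler",p): Q=cloud(p,d["pixels"]); Q=Q[Q[:,2]>.02]; print(n,d["score"],mrect(Q),np.percentile(Q[:,2],95))
  for d in cut_out("stapler_outline",p): Q=plane(p,np.argwhere(d["pixels"])[:,::-1]); print(n,"outl",d["score"],mrect(Q))
cv2.imwrite("pics/w9.png",W["image"][:,:,::-1])
E
```

```text
t: 25.85
ee_pos: [0.4806, 0.4318, -0.0082]
orientation: [-0.421, -3.113, 0.0]
contact_force: [0.2, 0.4, -1.9]
finger_gap: 0.318
grip_force: 69.7
t: 26.65
ee_pos: [0.4804, 0.4316, 0.0929]
orientation: [-0.421, -3.112, 0.001]
contact_force: [0.3, 0.4, 1.0]
finger_gap: 1.002
grip_force: 0.0
(array([480.4, 431.6,  92.9]), np.float64(74.6), array([-0.001, -0.001, -1.   ]), 26.65)
w 0.75 (array([480.1, 431.5]), array([126.9,  31.1]), -14.8) 0.05390198517430808
w outl 0.92 (array([482. , 431.5]), array([149.8,  57.9]), -15.5)
s 0.64 (array([483.9, 427.6]), array([125.2,  29.5]), -16.4) 0.05357982265906679
s 0.56 (array([ 357.5, -438.7]), array([126.1,  29.8]), 33.6) 0.053782146765787985
s 0.52 (array([ 463.4, -107.7]), array([53.8, 49.7]), 76.5) 0.03429288967069901
s outl 0.65 (array([487.8, 405.8]), array([129.3,  43.5]), 3.7)
```

View pics/w9.png

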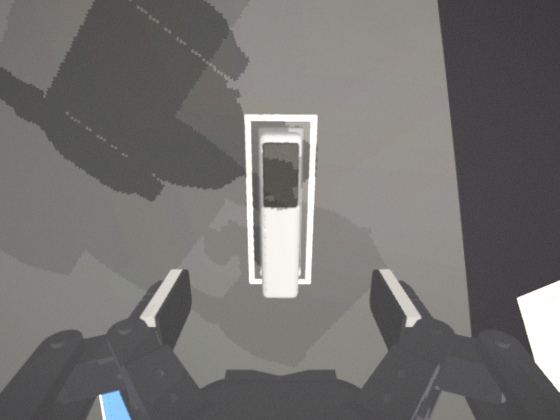

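The stapler lies centred in its rectangle (280,215), within 2 mm and 1°. Last, the stamp.

```bash
python3 -m inch '{"dp":[[0,-0.7,0],[0.3,-2,0],[0.6,-3.5,0],[0.9,-5,0],[1.2,-6.5,0],[1.5,-8,0],[1.6,-8.8,0]],"rot":[[0,0,0],[0,0,0],[0,0,0],[0,0,0],[0,0,0],[0,0,0],[0,0,0]],"grip":[-1,-1,-1,-1,-1,-1,-1]}' && python3 -m inch '{"dp":[[0.2,-1.3,0],[0.4,-2.6,0],[0.6,-3.9,0],[0.9,-5.2,0],[1.2,-6.5,0],[1.5,-8,0],[1.6,-8.8,0]],"rot":[[0,0,0],[0,0,0],[0,0,0],[0,0,0],[0,0,0],[0,0,0],[0,0,0]],"grip":[-1,-1,-1,-1,-1,-1,-1]}' && python3 -m inch '{"dp":[[0.2,-1.3,0],[0.4,-2.6,0],[0.6,-4,0],[0.9,-5.5,0],[1.2,-7,0],[1.5,-8.4,0],[1.58,-8.94,0],[1.58,-8.94,0]],"rot":[[0,0,0],[0,0,0],[0,0,0],[0,0,0],[0,0,0],[0,0,0],[0,0,0],[0,0,0]],"grip":[-1,-1,-1,-1,-1,-1,-1,-1]}'
python3 - <<'E'
from h import *
print(pose()); W=get_image("wrist")
P=cloud(W,np.ones((420,560),bool)); k=np.linalg.norm(P[:,:2]-[.600,-.232],axis=1)<.035
for a,b in((.01,.028),(.03,.08),(.05,.08),(.068,.085)):
    Q=P[k&(P[:,2]>a)&(P[:,2]<b)]; print(a,len(Q),mrect(Q),Q[:,2].max())
for d in cut_out("round_stamp",W): Q=cloud(W,d["pixels"]); print(d["score"],mrect(Q[Q[:,2]>.05]))
cv2.imwrite("pics/w10.png",W["image"][:,:,::-1])
E
```

```text
t: 27.65
ee_pos: [0.5204, 0.2091, 0.0907]
orientation: [-0.423, -3.111, 0.002]
contact_force: [0.3, 0.6, 0.0]
finger_gap: 0.996
grip_force: 0.0
t: 28.35
ee_pos: [0.5607, -0.0106, 0.0908]
orientation: [-0.423, -3.111, 0.001]
contact_force: [0.1, 0.6, 0.8]
finger_gap: 0.997
grip_force: 0.0
t: 29.15
ee_pos: [0.5998, -0.2331, 0.0906]
orientation: [-0.424, -3.111, -0.001]
contact_force: [-0.4, 0.7, -0.2]
finger_gap: 0.998
grip_force: 0.0
(array([ 599.8, -233.1,   90.6]), np.float64(74.5), array([-0.001,  0.001, -1.   ]), 29.15)
0.01 1113 (array([ 595.5, -231.7]), array([41. , 31.6]), 70.6) 0.023362860411981268
0.03 1794 (array([ 599.5, -232.8]), array([27.3, 26.7]), 81.2) 0.0789618717564047
0.05 1663 (array([ 599.5, -232.8]), array([27.3, 26.7]), 81.2) 0.0789618717564047
0.068 1273 (array([ 599.8, -233.2]), array([26.5, 25.9]), 79.3) 0.0789618717564047
0.91 (array([ 599.5, -232.8]), array([27.3, 26.7]), 81.2)
```

View pics/w10.png

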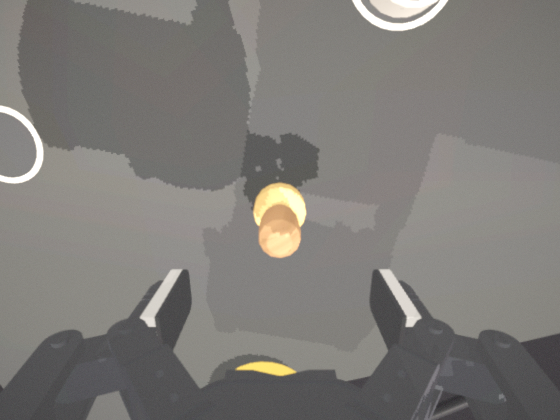

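The stamp is at (280,225) in the wrist image, measured at (599.8, -233.0) with the top at 79 mm. The yellow tape at (265,370) stays below the gripper body. Descend, grip and lift.

```bash
python3 -m inch '{"dp":[[0,0,-0.8],[0,0,-1.7],[0,0,-2.6],[0,0,-3.2],[0,0,-3.46],[0,0,-3.46]],"rot":[[0,0,0],[0,0,0],[0,0,0],[0,0,0],[0,0,0],[0,0,0]],"grip":[-1,-1,-1,-1,-1,-1]}' 40 && python3 -m inch '{"dp":[[0,0,0],[0,0,0],[0,0,0],[0,0,0],[0,0,0],[0,0,0],[0,0,0],[0,0,0]],"rot":[[0,0,0],[0,0,0],[0,0,0],[0,0,0],[0,0,0],[0,0,0],[0,0,0],[0,0,0]],"grip":[1,1,1,1,1,1,1,1]}' 40 && python3 -m inch '{"dp":[[0,0,0.1],[0,0,0.4],[0,0,1.2],[0,0,2.2],[0,0,3.2],[0,0,3.2]],"rot":[[0,0,0],[0,0,0],[0,0,0],[0,0,0],[0,0,0],[0,0,0]],"grip":[1,1,1,1,1,1]}' 50
```

```text
t: 29.85
ee_pos: [0.5999, -0.2308, 0.005]
orientation: [-0.42, -3.112, -0.001]
contact_force: [-0.1, -1.0, 0.6]
finger_gap: 1.002
grip_force: 0.0
t: 30.65
ee_pos: [0.6006, -0.2321, 0.0061]
orientation: [0.421, 3.112, -0.001]
contact_force: [-2.8, -2.5, 6.3]
finger_gap: 0.322
grip_force: 39.1
t: 31.25
ee_pos: [0.602, -0.2323, 0.0892]
orientation: [0.42, 3.108, -0.002]
contact_force: [0.7, -1.3, -2.1]
finger_gap: 0.322
grip_force: 49.3
```

```bash
python3 -m inch '{"dp":[[-0.6,-1.1,0],[-1.4,-2.6,0],[-2.2,-4.1,0],[-3,-5.6,0],[-3.8,-7,0],[-4.35,-8.1,0],[-4.35,-8.1,0],[-4.35,-8.1,0]],"rot":[[0,0,0],[0,0,0],[0,0,0],[0,0,0],[0,0,0],[0,0,0],[0,0,0],[0,0,0]],"grip":[1,1,1,1,1,1,1,1]}'
python3 - <<'E'
from h import *
print(pose()); W=get_image("wrist"); S=get_image("scene")
for p,n in((W,"w"),(S,"s")):
  P=cloud(p,(p["image"].min(2)>120)); k=(abs(P[:,2])<.006)&(np.linalg.norm(P[:,:2]-[.490,-.4355],axis=1)<.045); print(n,"ring",k.sum(),k.any() and (mrect(P[k]),cv2.minEnclosingCircle((P[k,:2]*1000).astype(np.float32))))
  for d in cut_out("round_stamp",p)[:1]: Q=cloud(p,d["pixels"]); Q=Q[(Q[:,2]>.07)]; print("stamp",d["score"],[(mrect(q),len(q)) for q in (Q[Q[:,2]<.108],Q[Q[:,2]>.12]) if len(q)],Q[:,2].max())
cv2.imwrite("pics/w11.png",np.hstack([cv2.resize(W["image"],(400,300)),cv2.resize(S["image"][150:270,90:250],(400,300))])[:,:,::-1])
E
```

```text
t: 32.05
ee_pos: [0.491, -0.4341, 0.085]
orientation: [-0.423, -3.112, -0.001]
contact_force: [1.1, 0.0, -1.1]
finger_gap: 0.315
grip_force: 49.6
(array([ 491. , -434.1,   85. ]), np.float64(74.5), array([-0.001,  0.001, -1.   ]), 32.05)
w ring 4538 ((array([ 486.1, -434.6]), array([89.5, 72.6]), 74.8), ((489.969482421875, -435.5003662109375), 44.98303985595703))
stamp 0.95 [((array([ 483. , -432.5]), array([38.8, 26.1]), 67.8), 2593), ((array([ 489.1, -432.7]), array([28.1, 25.6]), 74.0), 5363)] 0.15831690776843685
s ring 115 ((array([ 492.1, -436.1]), array([65.4, 64.2]), -76.5), ((492.0047912597656, -436.4459228515625), 34.6630973815918))
stamp 0.8 [((array([ 502.8, -435.2]), array([40.3, 24.1]), 78.1), 135), ((array([ 501.2, -435.1]), array([20.2, 11.5]), 56.5), 81)] 0.15701325918620535
```

View pics/w11.png

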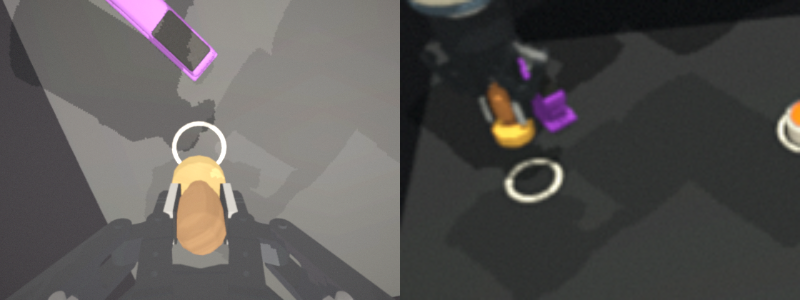

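The stamp is held upright above the small circle (ring (200,147), stamp (200,200), left half). Lower and release.

```bash
python3 -m inch '{"dp":[[0,-0.06,-0.8],[0,-0.06,-1.6],[0,-0.06,-2.4],[0,-0.06,-2.8],[0,-0.06,-3],[0,-0.06,-3.12],[0,-0.06,-3.12],[0,-0.06,-3.12]],"rot":[[0,0,0],[0,0,0],[0,0,0],[0,0,0],[0,0,0],[0,0,0],[0,0,0],[0,0,0]],"grip":[1,1,1,1,1,1,1,1]}' && python3 -m inch '{"dp":[[0,0,0],[0,0,0],[0,0,0],[0,0,0],[0,0,0],[0,0,1],[0,0,2.5],[0,0,4]],"rot":[[0,0,0],[0,0,0],[0,0,0],[0,0,0],[0,0,0],[0,0,0],[0,0,0],[0,0,0]],"grip":[-1,-1,-1,-1,-1,-1,-1,-1]}'
python3 - <<'E'
from h import *
print(pose()); W=get_image("wrist"); S=get_image("scene"); T=get_image("top")
P=cloud(W,np.ones((420,560),bool)); Q=P[(np.linalg.norm(P[:,:2]-[.490,-.4355],axis=1)<.035)&(P[:,2]>.05)&(P[:,2]<.09)]; print("stamp",len(Q),mrect(Q),Q[:,2].max())
P=cloud(W,(W["image"].min(2)>120)); k=(abs(P[:,2])<.006)&(np.linalg.norm(P[:,:2]-[.490,-.4355],axis=1)<.045); print("ring",mrect(P[k]))
P=cloud(W,cut_out("round_stamp",W)[0]["pixels"]); print(mrect(P[P[:,2]>.05]))
print("coins",seen("coin_rolls",T,(450,92)),seen("coin_rolls",S,(450,92)))
cv2.imwrite("pics/fin.png",np.hstack([cv2.resize(W["image"],(400,300)),cv2.resize(S["image"][100:310,80:460],(400,300))])[:,:,::-1])
E
```

```text
t: 33.05
ee_pos: [0.4919, -0.4359, 0.0082]
orientation: [0.421, 3.113, -0.001]
contact_force: [0.6, -0.4, -1.3]
finger_gap: 0.322
grip_force: 49.6
t: 33.85
ee_pos: [0.4912, -0.4353, 0.1083]
orientation: [-0.421, -3.112, -0.001]
contact_force: [-0.1, -0.1, 0.7]
finger_gap: 0.998
grip_force: 0.0
(array([ 491.2, -435.3,  108.3]), np.float64(74.6), array([-0.001,  0.001, -1.   ]), 33.85)
stamp 1408 (array([ 490.9, -436.9]), array([27.2, 26.8]), 80.7) 0.07888677412891926
ring (array([ 491.2, -436.1]), array([89.5, 83.8]), 63.6)
(array([ 490.3, -438.2]), array([27.1, 26.4]), -31.1)
coins [(0.65, 'z95', np.float64(0.0273), (array([451.2,  94.1]), array([96.7, 79. ]), 24.2), 'top', (array([449.9,  93. ]), array([92.6, 78. ]), 24.1))] [(0.97, 'z95', np.float64(0.0268), (array([451.6,  92. ]), array([95.4, 79.2]), 24.9), 'top', (array([452.4,  92.4]), array([93.2, 79.1]), 24.8))]
```

View pics/fin.png

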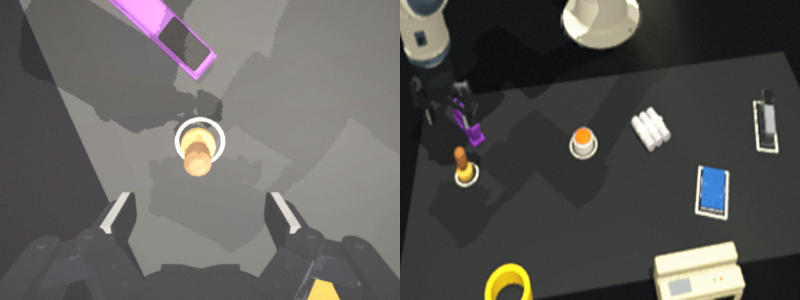

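All four stand in their outlines: stamp at (198,150) in its ring on the left; in the right half, cup (583,145), tin (713,190) and stapler (766,120). The coin rolls haven't moved and the gripper is clear. Handing in.

```bash
python3 -c "
from workcell import *
print(sign_off())"
```

```text
the job is handed in; nothing more can be done
None
```

I set the stapler, ink pad tin, round stamp and sponge cup down upright on their outlines, each within about 3 mm of centre by my camera measurements, left the coin rolls where they were, and handed the job in at about 34 s; the hand-in gave no verdict.

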